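Press a label holder home behind the step's rail lip and hold it

TASK

Lift the lid off the little wooden label box by its knob and set it down right way up on the bench or the plank behind it, clear of the box. Then take the label holder out of the box, push its lower edge down behind the lip of the metal rail on the front of the display step until it sits fully home against the spring, and stay there: the program finishes while still gripping the holder and pressing it home. Leave the jars and other things where they are.

Things in the scene. Friction and masses are not known exactly. Their poses are not given: they have to be found in the camera images.
- box: Fixed wooden tray 90 (x) x 80 (y) x 32 mm tall, floor 4 mm, walls 4 mm; origin under its centre, z up. On its floor a cradle of two 20 mm tall ribs along y leaves an 8 mm slot through the centre, in which the holder stands upright. To the left or the right of the robot's middle line, the step on the other side.
- lid: Loose cap lid on the box, wood, 150 g, 90 (x) x 80 (y) mm, hollow below, flat top 48 mm above its origin. Origin: centre of its lower edge, so 32 mm above the bench when on the box; four lugs reach 4 mm below it, so it lies 4 mm above a surface when set down. Lift it 45 mm or more straight up before moving sideways, to clear the holder.
- lid_knob (a point): Grip point of the lid's round knob, on its axis, 70 mm above the lid's origin, 22 mm above the lid's flat top; the knob is 26 mm thick here and its top is 8 mm higher.
- holder: Loose grey label holder, 40 g, the same front and back: plate 60 wide (y) x 6 thick (x) x 66 mm tall (z), its top 16 mm thickened to 12 mm as a grip rim. Origin: middle of its lower edge. It starts upright in the box under the lid, lower edge 4 mm above the bench; the rim stands 22 mm clear above the tray's walls. Pinch the rim across its thickness (along x).
- holder_grip (a point): Middle of the holder's grip rim, 58 mm above its origin: where to pinch.
- step: Fixed low wooden display step, 100 deep (x) x 220 wide (y) x 50 mm tall; origin under its centre, front faces its -x, a jar standing on it. The rail is fixed to its front edge, at the middle or up to 50 mm to its -y side. The bench is clear between step and box, from its front edge at x = 0.40 to the 27 mm tall ware plank that begins at about x = 0.57.
- rail: Fixed aluminium label rail 80 mm long (y) on the step's front edge. Origin under its centre, 13 mm above the bench; z up, -x is its front. An upright slot, open at the top, centred at x = 0: 10 mm wide (x), 70 mm long between the end cheeks (y). The front lip is straight to z = 28 mm, then flares forward to z = 35; the back reaches z = 37, level with the step's top. Turned and placed as the step.
- rail_mouth (a point): Middle of the slot's mouth, 34 mm above the rail's origin.
- rail_seat (a joint): The sprung bar in the bottom of the slot, on which the holder's lower edge comes to sit. Value: how far it is pressed down, 0 to 0.006 m. Free, its top is 15 mm above the rail's origin; fully pressed, 9 mm. It takes about 2 N to start and 8 N to press fully, and it springs back when let go.
- jar_a: Small round glaze jar, 52 mm across, 52 mm tall, standing on top of the step near its +y end; origin under its centre. Leave it alone.
- jar_b: Round glaze jar, 48 mm across, 58 mm tall, standing on the raised ware plank behind the work; origin under its centre. Leave it alone.
- tape: Roll of masking tape lying flat on the ware plank, 103 mm across, 25 mm tall; origin under its centre. Leave it alone.
- tile: Glaze test tile 62x45x7 mm lying on the ware plank; origin under its centre. Leave it alone.
- rib: Flat wooden rib 43x110x7 mm lying on the ware plank; origin under its centre. Leave it alone.

How it is judged:
On the way, in this order (a step that is already met when the one before it is completed fails the run):
1. the lid is off the box, set down right way up on the bench or plank and let go (horizontal distance between lid and box above 0.085 m and height (world z) of lid between -0.005 and 0.045 m and angle between lid's own z axis and vertical below 0.12 rad and contact force between lid and the fingers below 0.05 N and contact force between lid and box below 0.05 N and contact force between lid and rail below 0.05 N and linear speed of lid below 0.03 m/s), for 0.2 s.
2. the label holder is lifted out of the box (z of holder in the frame of box above 0.035 m and contact force between the fingers and holder above 1 N), for 0.1 s.
3. the holder is behind the lip and pressed home (value of joint rail_seat above 0.0042 m and z of holder in the frame of rail below 0.013 m and x of holder in the frame of rail between -0.005 and 0.005 m and y of holder in the frame of rail between -0.008 and 0.008 m and angle between holder's own z axis and vertical below 0.17 rad and angle between the x axis of holder and the x axis of rail, either way round below 0.12 rad and contact force between holder and rail above 3 N and contact force between the fingers and holder above 2 N and linear speed of holder below 0.02 m/s), for 0.3 s.
At the end, for the whole second after the job is handed in: Gripper holds the holder (>2 N), pressing it (>3 N) behind the lip: seat down 4.2 mm or more, within 5 mm across and 8 mm along the slot, 0.17 rad of upright, 0.12 rad of the rail, at rest. Lid let go, upright on bench or plank, over 85 mm from the box centre, touching neither box nor rail (all of step 1 and all of step 3); the arm keeps its last pose, push and grip.
It fails at once if a jar, the tape, the tile or the rib is moved more than 30 mm (distance of any of jar_a, jar_b, tape, tile, rib from where it was at the start of the episode above 0.03 m).
It also fails if it takes over 54 s, if anything falls off the work surface, if the arm or the gripper's body presses on something with over 40 N, if the wrist force passes 120 N, or if a joint passes its speed limit or range.

ROBOT

A 6-joint arm with a two-finger parallel gripper is mounted at the origin on a cart in front of the work surface, level with it; the furniture and walls round the work are solid. World frame = base frame: x ahead of the robot, y to its left, z up, the work surface at z = 0. Lengths are in m, angles in rad, forces in N, time in s.
With the tool pointing down it reaches from about 0.25 to 0.775 m from the base axis. Payload 4 kg.
Tool frame: the origin (TCP) lies at the very end of the fingers, on their centre line; the grasp point (between the pads) lies 19 mm behind it; z points along the fingers, y is the line along which they close (so a half turn about z gives the same grasp; the last joint's range is limited). The gripper opens to 94 mm and grips with 3 to 60 N. Pads are 16 mm wide; open, the fingers measure 119 mm over their backs; the gripper's body (75 mm by 177 mm) begins 78 mm behind the grasp point.
Start: joints at [1.077, 0.087, 1.371, -0, 1.684, -0.103], TCP at [0.21, 0.509, 0.206] pointing down, gripper open.
Joint ranges: [-3.1, 3.1], [-0.76, 2.03], [0.27, 2.55], [-1.08, 4.22], [0.17, 2.65], [-2.57, 2.57]. Speed limits (rad/s): [2.79, 2.79, 3.14, 3.14, 3.14, 3.14].

INTERFACE

Orientations are given as a unit quaternion [w, x, y, z].
In Python, from workcell import robot gives the robot as it stands. The module is installed in compiled form; this text tells all that it offers.
- The arm moves only by the shell command python3 -m crank 'ROWS' [FORCE]. ROWS is text: rows parted by semicolons, each of 7 numbers parted by spaces: the shift along the world's x, y, z in m, then the turn, a rotation vector about the world's x, y, z in rad, then the finger opening in m, from 0 to 0.094. In form: tx ty tz wx wy wz grip; .... A call has 1 to 12 rows; each row shifts and turns the commanded pose from where the row before left it; what a row does not reach is not made up. A row lasts 1/12 s, in which the tool goes at most 41.7 mm and 7.16 degrees, less where a joint would pass 70% of its speed; a pose out of reach is approached as far as the arm can. A call is refused whole if a number of a shift passes 0.0417 or a number of a turn 0.125, either way. A call with a gripper value outside its range is refused whole. The fingers move at their own pace and stop on an object; FORCE is the grip in N (left out, the last holds). Time passes only in rows, so rows that do not move let the fingers close. It gives the time, the measured TCP pose, the force, the opening and the grip force at its end, in the units of the state.
- robot.get_obs(): the state, without advancing time (a new reading comes with each control period).
- robot.grab_frame(name): name is "side" or "top"; returns the picture (400x640x3 uint8, red, green, blue); there is no depth.
- robot.camera_info(name): a dict with "fx", "fy", "cx", "cy" (pixels), "extrinsics" (4x4, takes a point from camera to world coordinates). Camera axes: x right, y down, z forward; pixel columns grow to the right and rows downward; lengths in m; the calibration is good to about 2 mm. A picture is of the moment at which its call begins. camera_info takes no time and is no camera call.
- robot.sign_off(): hands the job in; it is judged then, once.
The state is a dict: "time": time; "joint_pos": joint angles; "qd": joint speeds; "tau": joint torques, N m; "position": TCP position; "ee_rot": TCP orientation; "force": force on the tool from outside, world axes, zero at the start; "wrist_torque": the same for the moment, N m; "opening": opening from 0.0 (shut) to 1.0 (fully open); "finger_force": force on a finger pad.
Only numpy, scipy, OpenCV 4.12 (cv2) and the standard library are available. Lean on these libraries where they do the work, as an engineer would, in place of code of your own. Each camera call takes 0.05 s, during which the arm holds its last target. There are 200 camera calls.

## Working session

There is one attempt and no reset: what is moved stays moved. The work goes in short steps, Python scripts to look and compute and a shell command to move; the robot and the scene stay as the last step left them, time stands still between calls to the robot, and variables do not carry over. Pictures are saved under pics/ and viewed, at most 10 in all, crops included, and the job is handed in when it is done.

```bash
mkdir -p pics; cat > h.py <<'E'
import numpy as np, cv2
from workcell import robot
def snap(n,f):
    im=robot.grab_frame(n); cv2.imwrite(f'pics/{f}.png',im[:,:,::-1]); return im
def ray(n,u,v):
    c=robot.camera_info(n); E=np.array(c['extrinsics'])
    d=E[:3,:3]@np.array([(u-c['cx'])/c['fx'],(v-c['cy'])/c['fy'],1]); return E[:3,3],d
def onz(n,u,v,z):
    o,d=ray(n,u,v); return o+d*(z-o[2])/d[2]
def proj(n,p):
    c=robot.camera_info(n); E=np.linalg.inv(np.array(c['extrinsics'])); q=E[:3,:3]@np.array(p)+E[:3,3]
    return c['cx']+c['fx']*q[0]/q[2], c['cy']+c['fy']*q[1]/q[2]
E
python3 - <<'E'
from h import *
np.set_printoptions(precision=4,suppress=True)
a=snap('top','t0');b=snap('side','s0')
for n in('top','side'):print(robot.camera_info(n))
print(robot.get_obs())
E
```

```text
{'fx': 433.8684882321646, 'fy': 433.8684882321646, 'cx': 326.0318806385802, 'cy': 192.76072721681822, 'extrinsics': array([[-0.0259, -0.995 ,  0.0964,  0.4835],
       [-0.9996,  0.0248, -0.0125,  0.0424],
       [ 0.0101, -0.0967, -0.9953,  1.1805],
       [ 0.    ,  0.    ,  0.    ,  1.    ]])}
{'fx': 428.3759283996915, 'fy': 428.3759283996915, 'cx': 321.1101894276775, 'cy': 189.65865672249424, 'extrinsics': array([[-0.9791,  0.1756, -0.1027,  0.6922],
       [ 0.2031,  0.8155, -0.5419,  0.5947],
       [-0.0114, -0.5514, -0.8341,  0.9228],
       [ 0.    ,  0.    ,  0.    ,  1.    ]])}
{'time': 0.1, 'joint_pos': array([ 1.0769,  0.0878,  1.3721, -0.    ,  1.6836, -0.1031]), 'qd': array([ 0.0002, -0.0036, -0.0011,  0.0006, -0.0004, -0.    ]), 'tau': array([  0.0019, -34.1249, -30.3303,   0.072 ,   0.0303,  -0.0001]), 'position': array([0.2093, 0.5081, 0.2045]), 'ee_rot': array([-0.0003,  0.1942,  0.981 , -0.0009]), 'force': array([ 0.335 , -0.0073, -0.2645]), 'wrist_torque': array([ 0.0316,  0.0514, -0.025 ]), 'finger_force': 0.0, 'opening': 1.0025267515190444}
```

View pics/t0.png

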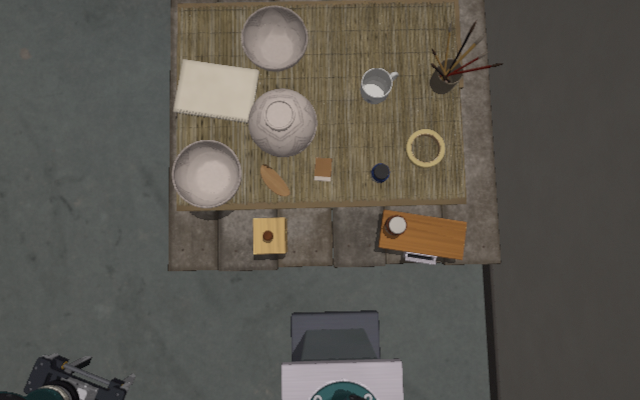

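View pics/s0.png

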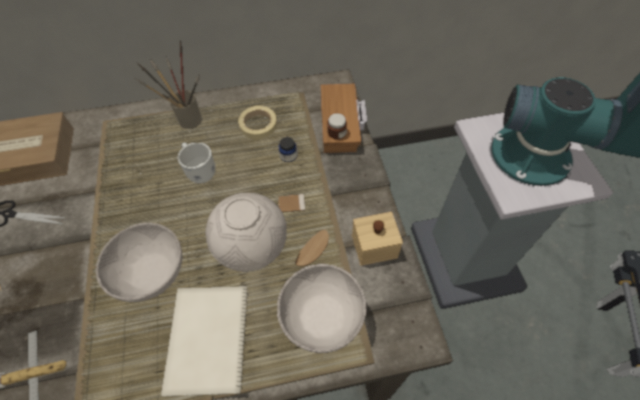

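Top view: the lid is at about (268,237) with its knob on top, the step is at (422,236), jar_a at (398,226) and the rail at (420,258). Side view: lid at (378,238), rail at (362,112). Next I'll enlarge these regions.

```bash
python3 - <<'E'
import cv2,numpy as np
t=cv2.imread('pics/t0.png');s=cv2.imread('pics/s0.png')
c=lambda i,x,y,w,h:cv2.resize(i[y:y+h,x:x+w],(400,300),interpolation=cv2.INTER_CUBIC)
o=np.vstack([np.hstack([c(t,235,207,80,60),c(t,375,205,100,75)]),np.hstack([c(s,338,205,80,60),c(s,310,80,100,75)])])
cv2.imwrite('pics/c0.png',o)
E
```

```text
(no output)
```

View pics/c0.png

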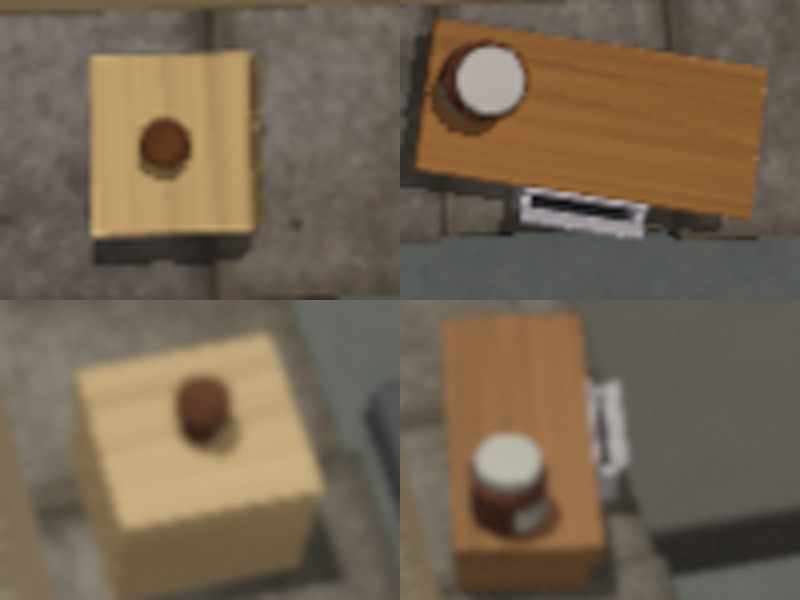

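The crops show the lid top nearly square to the axes and the step turned by roughly 8°. The rail is light metal with a dark slot, at about (531,195)-(633,215) in the crop. I'll measure these with colour masks.

```bash
cat > meas.py <<'E'
from h import *
np.set_printoptions(precision=4,suppress=True)
im=cv2.imread('pics/t0.png')
def quad(mask,x,y,w,h,z,name,n='top',S=8):
    m=np.zeros_like(mask);m[y:y+h,x:x+w]=mask[y:y+h,x:x+w]
    cs=max(cv2.findContours(m,cv2.RETR_EXTERNAL,cv2.CHAIN_APPROX_NONE)[0],key=cv2.contourArea)[:,0].astype(float)
    P=np.array([onz(n,u,v,z)[:2] for u,v in cs],np.float32)
    r=cv2.minAreaRect(P*1000)
    print(name,'px',len(cs),r); return P
hsv=cv2.cvtColor(im,cv2.COLOR_BGR2HSV)
for p in[(245,225),(268,237),(440,240),(410,258),(290,240),(260,255)]:print(p,hsv[p[1],p[0]])
lid=((hsv[...,0]>12)&(hsv[...,0]<28)&(hsv[...,1]>70)&(hsv[...,2]>130)).astype(np.uint8)
quad(lid,238,210,60,52,.080,'lid')
st=((hsv[...,0]<18)&(hsv[...,1]>130)&(hsv[...,2]>90)).astype(np.uint8)
quad(st,376,207,95,56,.050,'step')
ra=((hsv[...,1]<60)&(hsv[...,2]>120)).astype(np.uint8)
quad(ra,400,250,45,20,.050,'rail')
kn=((hsv[...,0]<14)|(hsv[...,0]>170))&(hsv[...,1]>100)&(hsv[...,2]<140)
quad(kn.astype(np.uint8),255,225,28,24,.108,'knob')
for (u,v) in[(90,55),(252,52),(257,235),(93,237)]:print('lidc',onz('top',235+u/5-.4,207+v/5-.4,.08))
for (u,v) in[(35,20),(367,68),(350,217),(17,170)]:print('stepc',onz('top',375+u/4-.4,205+v/4-.4,.05))
for (u,v) in[(131,203),(233,214)]:print('slot',onz('top',375+u/4-.4,205+v/4-.4,.048))
# side view
for (u,v) in[(77,70),(270,33),(322,190),(125,228)]:print('lidS',onz('side',338+u/5-.4,205+v/5-.4,.08))
for (u,v) in[(43,18),(180,15),(203,248),(55,250)]:print('stepS',onz('side',310+u/4-.4,80+v/4-.4,.05))
for (u,v) in[(202,87),(205,163)]:print('slotS',onz('side',310+u/4-.4,80+v/4-.4,.048))
print('knobS',onz('side',338+202/5-.4,205+90/5-.4,.108))
E
python3 meas.py
```

```text
(245, 225) [ 15  31 114]
(268, 237) [ 10 167  96]
(440, 240) [ 15 162 134]
(410, 258) [154  11 157]
(290, 240) [ 14  42 114]
(260, 255) [15 42 49]
lid px 133 ((485.8091735839844, 175.88766479492188), (90.35746002197266, 81.01721954345703), 0.7460482120513916)
step px 236 ((478.5269470214844, -219.1175079345703), (218.7678985595703, 99.48094177246094), 80.02973937988281)
rail px 75 ((418.5212097167969, -210.95921325683594), (80.47113800048828, 22.272869110107422), 79.82057189941406)
knob px 24 ((485.4319152832031, 175.45945739746094), (20.93320083618164, 20.65029525756836), 44.02176284790039)
lidc [0.5315 0.216  0.08  ]
lidc [0.531  0.1341 0.08  ]
lidc [0.439  0.1331 0.08  ]
lidc [0.4402 0.2154 0.08  ]
stepc [ 0.545  -0.1203  0.05  ]
stepc [ 0.5082 -0.3359  0.05  ]
stepc [ 0.4124 -0.3194  0.05  ]
stepc [ 0.4482 -0.1049  0.05  ]
slot [ 0.425  -0.1782  0.048 ]
slot [ 0.4162 -0.2441  0.048 ]
lidS [0.534 0.139 0.08 ]
lidS [0.4434 0.1386 0.08  ]
lidS [0.4444 0.2194 0.08  ]
lidS [0.5328 0.2191 0.08  ]
stepS [ 0.5119 -0.3343  0.05  ]
stepS [ 0.4136 -0.3159  0.05  ]
stepS [ 0.4528 -0.0991  0.05  ]
stepS [ 0.5484 -0.1182  0.05  ]
slotS [ 0.4157 -0.2437  0.048 ]
slotS [ 0.4319 -0.1734  0.048 ]
knobS [0.4888 0.1751 0.108 ]
```

Checks: lid 90.4 x 81 mm, step 219 x 99.5 mm, rail 80.5 mm long, so the sizes agree. The step yaw is about -10°. Averaged over the two views, the knob is at (0.487, 0.176) and the slot at (0.422, -0.210). The box is on the +y side. I'll move over the knob with the fingers closing along x.

```bash
python3 -m crank '0.0232 -0.0277 0 0 0 -0.0985 0.06;0.0232 -0.0277 0 0 0 -0.0985 0.06;0.0232 -0.0277 0 0 0 -0.0985 0.06;0.0232 -0.0277 0 0 0 -0.0985 0.06;0.0232 -0.0277 0 0 0 -0.0985 0.06;0.0232 -0.0277 0 0 0 -0.0985 0.06;0.0232 -0.0277 0 0 0 -0.0985 0.06;0.0232 -0.0277 0 0 0 -0.0985 0.06;0.0232 -0.0277 0 0 0 -0.0985 0.06;0.0232 -0.0277 0 0 0 -0.0985 0.06;0.0232 -0.0277 0 0 0 -0.0985 0.06;0.0232 -0.0277 0 0 0 -0.0985 0.06'; python3 -m crank '0 0 0 0 0 0 0.06;0 0 0 0 0 0 0.06;0 0 0 0 0 0 0.06;0 0 0 0 0 0 0.06'
```

```text
time: 1.1
position: [0.4885, 0.1745, 0.205]
ee_rot: [-0.0, 0.71, 0.705, -0.0]
force: [0.5, 0.0, -0.3]
opening: 0.637
finger_force: 0.0
time: 1.43
position: [0.4871, 0.1771, 0.2053]
ee_rot: [-0.0, 0.707, 0.707, -0.0]
force: [-0.6, 0.6, -0.1]
opening: 0.637
finger_force: 0.0
```

```bash
python3 -m crank '0 0 -0.02 0 0 0 0.06;0 0 -0.025 0 0 0 0.06;0 0 -0.025 0 0 0 0.06;0 0 -0.02 0 0 0 0.06;0 0 -0.015 0 0 0 0.06;0 0 -0.01 0 0 0 0.06;0 0 -0.005 0 0 0 0.06;0 0 0 0 0 0 0.06;0 0 0 0 0 0 0.06'; python3 -m crank '0 0 0 0 0 0 0.0;0 0 0 0 0 0 0.0;0 0 0 0 0 0 0.0;0 0 0 0 0 0 0.0;0 0 0 0 0 0 0.0;0 0 0 0 0 0 0.0;0 0 0 0 0 0 0.0;0 0 0 0 0 0 0.0' 25
```

```text
time: 2.18
position: [0.4882, 0.1768, 0.0863]
ee_rot: [0.0, 0.707, 0.707, 0.001]
force: [-0.1, 0.9, -0.7]
opening: 0.639
finger_force: 0.0
time: 2.85
position: [0.4881, 0.1761, 0.0857]
ee_rot: [0.0, 0.708, 0.706, 0.0]
force: [-1.0, -0.3, 0.5]
opening: 0.26
finger_force: 25.0
```

The opening is 24.4 mm at 25 N, so the knob is gripped. I'll lift straight up, carry it to y≈0.04 and check with a picture.

```bash
python3 -m crank '0 0 0.006 0 0 0 0;0 0 0.008 0 0 0 0;0 0 0.01 0 0 0 0;0 0 0.012 0 0 0 0;0 0 0.012 0 0 0 0;0 0 0.012 0 0 0 0;0 0 0.01 0 0 0 0;0 0 0.005 0 0 0 0;0 0 0 0 0 0 0'; python3 -m crank '0 -0.01 0 0 0 0 0;0 -0.015 0 0 0 0 0;0 -0.02 0 0 0 0 0;0 -0.025 0 0 0 0 0;0 -0.025 0 0 0 0 0;0 -0.02 0 0 0 0 0;0 -0.014 0 0 0 0 0;0 -0.008 0 0 0 0 0;0 0 0 0 0 0 0;0 0 0 0 0 0 0;0 0 0 0 0 0 0'
python3 - <<'E'
from h import *
a=snap('top','t1');b=snap('side','s1')
cv2.imwrite('pics/c1.png',np.hstack([cv2.resize(a[190:280,230:350],(400,300)),cv2.resize(b[140:290,300:500],(400,300))])[:,:,::-1])
E
```

```text
time: 3.6
position: [0.4889, 0.1764, 0.1627]
ee_rot: [0.001, 0.708, 0.706, 0.002]
force: [-0.5, 0.3, -1.8]
opening: 0.267
finger_force: 25.0
time: 4.52
position: [0.4877, 0.0397, 0.1601]
ee_rot: [-0.0, 0.708, 0.707, -0.0]
force: [-0.2, -0.5, -1.1]
opening: 0.265
finger_force: 25.0
```

View pics/c1.png

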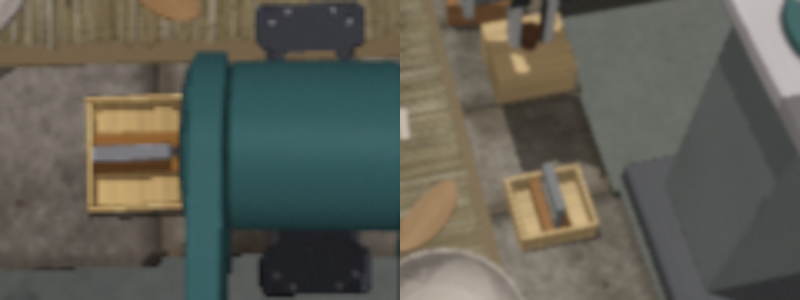

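The open tray shows the holder (grey bar) upright in its cradle. The lid hangs level in the gripper at about (530,60) in the right half. Now I'll lower it; touchdown should be at TCP z≈0.058.

```bash
python3 -m crank '0 0 -0.012 0 0 0 0;0 0 -0.018 0 0 0 0;0 0 -0.02 0 0 0 0;0 0 -0.02 0 0 0 0;0 0 -0.014 0 0 0 0;0 0 -0.009 0 0 0 0;0 0 -0.005 0 0 0 0;0 0 -0.003 0 0 0 0;0 0 -0.001 0 0 0 0;0 0 -0.001 0 0 0 0;0 0 0 0 0 0 0;0 0 0 0 0 0 0'
```

```text
time: 5.62
position: [0.4885, 0.0391, 0.0583]
ee_rot: [0.001, 0.708, 0.706, 0.001]
force: [0.8, 0.0, -0.8]
opening: 0.263
finger_force: 25.0
```

```bash
python3 -m crank '0 0 -0.001 0 0 0 0;0 0 -0.001 0 0 0 0;0 0 0 0 0 0 0;0 0 0 0 0 0 0'
```

```text
time: 5.95
position: [0.4887, 0.0391, 0.0577]
ee_rot: [0.001, 0.708, 0.706, 0.001]
force: [-2.3, -1.0, 6.5]
opening: 0.267
finger_force: 25.0
```

Contact at 6.5 N, so the lid is down. I'll release it, rise, and go back over the box.

```bash
python3 -m crank '0 0 0 0 0 0 0.06;0 0 0 0 0 0 0.06;0 0 0 0 0 0 0.06;0 0 0 0 0 0 0.06;0 0 0 0 0 0 0.06;0 0 0.01 0 0 0 0.06;0 0 0.02 0 0 0 0.06;0 0 0.03 0 0 0 0.06;0 0 0.03 0 0 0 0.06;0 0 0.02 0 0 0 0.06;0 0 0.01 0 0 0 0.06;0 0 0 0 0 0 0.06'
python3 -m crank '0 -0.02 0.01 0 0 0 0.05;0 -0.04 0.02 0 0 0 0.05;0 -0.04 0.02 0 0 0 0.05;0 -0.04 0.02 0 0 0 0.05;0 -0.04 0 0 0 0 0.05;0 -0.02 0 0 0 0 0.05;0 0 0 0 0 0 0.05;0 0 0 0 0 0 0.05'
python3 - <<'E'
from h import *
a=snap('top','t2');b=snap('side','s2')
c=lambda i,x,y,w,h:cv2.resize(i[y:y+h,x:x+w],(400,300),interpolation=cv2.INTER_CUBIC)
cv2.imwrite('pics/c2.png',np.vstack([np.hstack([c(a,235,207,80,60),c(a,290,205,80,60)]),np.hstack([c(b,338,205,80,60),c(b,330,140,80,60)])])[:,:,::-1])
E
```

```text
time: 6.95
position: [0.4896, 0.0391, 0.179]
ee_rot: [0.002, 0.708, 0.706, 0.002]
force: [0.1, -0.6, -0.3]
opening: 0.64
finger_force: 0.0
time: 7.62
position: [0.4871, -0.1531, 0.2393]
ee_rot: [-0.002, 0.709, 0.706, -0.0]
force: [-1.0, -0.0, 0.9]
opening: 0.535
finger_force: 0.0
```

View pics/c2.png

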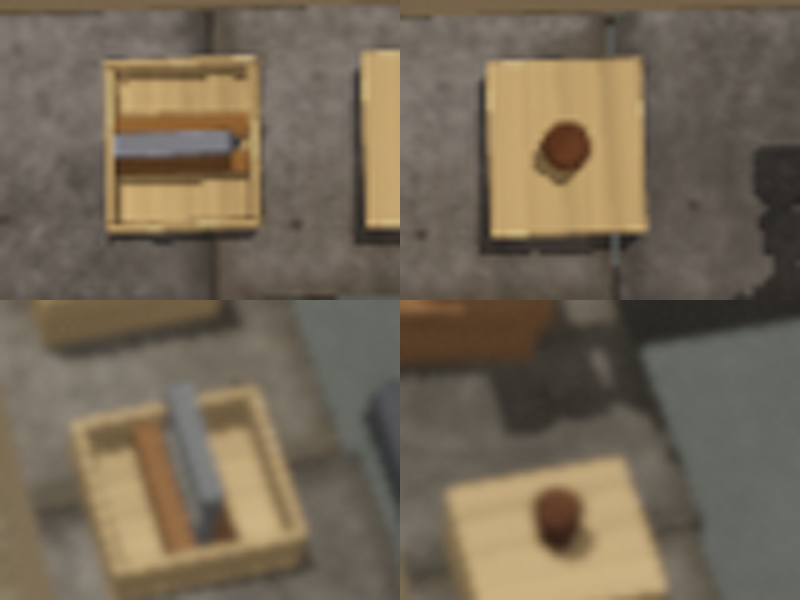

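The lid stands upright with its knob at about (564,147) in the crop. The holder rim runs (115,145)-(238,142) in the top crop. I'll measure the rim, and use the released lid's knob (TCP was at 0.4885, 0.0391) to get the camera bias.

```bash
python3 - <<'E'
from h import *
np.set_printoptions(precision=4,suppress=True)
im=cv2.imread('pics/t2.png');sd=cv2.imread('pics/s2.png')
h=cv2.cvtColor(im,cv2.COLOR_BGR2HSV);g=cv2.cvtColor(sd,cv2.COLOR_BGR2HSV)
def comp(m,x,y,w,hh):
    k=np.zeros(m.shape,np.uint8);k[y:y+hh,x:x+w]=m[y:y+hh,x:x+w]
    return max(cv2.findContours(k,0,1)[0],key=cv2.contourArea)[:,0].astype(float)
def rect(n,c,z): return cv2.minAreaRect(np.array([onz(n,u,v,z)[:2]*1000 for u,v in c],np.float32))
grey=lambda q:(q[...,0]>95)&(q[...,0]<140)&(q[...,1]>15)&(q[...,2]>70)
c=comp(grey(h),254,225,33,20);print('holder top',c.min(0),c.max(0),rect('top',c,.07))
kn=lambda q:((q[...,0]<14)|(q[...,0]>170))&(q[...,1]>100)&(q[...,2]<140)
for n,q,b in(('top',h,(312,222,28,26)),('side',g,(430-75,165+70,0,0))):
    if n=='top':
        c=comp(kn(q),*b);print('knob',rect(n,c,.082))
print('knobS',onz('side',330+558/5-80-.4,140+(500-300)/5-.4,.082))
l=comp((h[...,0]>12)&(h[...,0]<28)&(h[...,1]>70)&(h[...,2]>120),304,212,60,46);print('lid',rect('top',l,.052))
for u,v in((115,145),(238,142)):print('rim',onz('top',235+u/5-.4,207+v/5-.4,.07))
# side: rim top ends
for u,v in((180,385),(208,500),(192,385),(218,497),(168,388),(200,510)):print('rimS',onz('side',338+u/5-.4,205+(v-300)/5-.4,.07))
for u,v in((105,60),(260,57),(261,232),(107,234)):print('box',onz('top',235+u/5-.4,207+v/5-.4,.032))
E
```

```text
Traceback (most recent call last):
ValueError: max() iterable argument is empty
```

```bash
python3 - <<'E'
from h import *
np.set_printoptions(precision=4,suppress=True)
im=cv2.imread('pics/t2.png')
h=cv2.cvtColor(im,cv2.COLOR_BGR2HSV)
print(h[235,262:284:4])
def comp(m,x,y,w,hh):
    k=np.zeros(m.shape,np.uint8);k[y:y+hh,x:x+w]=m[y:y+hh,x:x+w]
    return max(cv2.findContours(k,0,1)[0],key=cv2.contourArea)[:,0].astype(float)
def rect(n,c,z): return cv2.minAreaRect(np.array([onz(n,u,v,z)[:2]*1000 for u,v in c],np.float32))
c=comp((h[...,1]<60)&(h[...,2]>80),257,225,28,20);print('holder top',c.min(0),c.max(0),rect('top',c,.07))
kn=((h[...,0]<14)|(h[...,0]>170))&(h[...,1]>100)&(h[...,2]<140)
c=comp(kn,312,222,28,26);print('knob',rect('top',c,.082))
print('knobS',onz('side',330+158/5-.4,140+200/5-.4,.082))
l=comp((h[...,0]>12)&(h[...,0]<28)&(h[...,1]>70)&(h[...,2]>120),304,212,60,46);print('lid',rect('top',l,.052))
for u,v in((115,145),(238,142)):print('rim',onz('top',235+u/5-.4,207+v/5-.4,.07))
for u,v in((180,385),(208,500)):print('rimS',onz('side',338+u/5-.4,205+(v-300)/5-.4,.07))
for u,v in((105,60),(260,57),(261,232),(107,234)):print('box',onz('top',235+u/5-.4,207+v/5-.4,.032))
E
```

```text
[[128   8 127]
 [113   8 127]
 [120  10 129]
 [120  10 129]
 [120   8 129]
 [  0   8  62]]
holder top [258. 233.] [281. 238.] ((485.46490478515625, 175.16966247558594), (12.208160400390625, 58.9431266784668), 3.2635498046875)
knob ((485.62713623046875, 38.9832763671875), (20.171993255615234, 20.07387351989746), 88.51432037353516)
knobS [0.4893 0.0405 0.082 ]
lid ((485.7172546386719, 39.37886428833008), (90.89825439453125, 81.95411682128906), 0.6626208424568176)
rim [0.4859 0.2053 0.07  ]
rim [0.4858 0.1428 0.07  ]
rimS [0.4883 0.1509 0.07  ]
rimS [0.4918 0.2092 0.07  ]
box [0.5308 0.2157 0.032 ]
box [0.5303 0.1339 0.032 ]
box [0.4386 0.135  0.032 ]
box [0.4397 0.2156 0.032 ]
```

The top view's bias is about -2.9 mm in x, and correcting it makes both views agree: rim at (0.488, 0.175), slot at (0.423, -0.2105). The rim size checks (12.2 x 59). Now back over the holder.

```bash
python3 -m crank '0 0.02 0 0 0 0 0.05;0 0.035 0 0 0 0 0.05;0 0.04 0 0 0 0 0.05;0 0.04 0 0 0 0 0.05;0 0.04 0 0 0 0 0.05;0 0.04 0 0 0 0 0.05;0 0.04 0 0 0 0 0.05;0 0.035 -0.01 0 0 0.01 0.05;0 0.02 -0.02 0 0 0.01 0.05;0 0.015 -0.02 0 0 0 0.05;0 0.005 -0.01 0 0 0 0.05;0 0 0 0 0 0 0.05'; python3 -m crank '0 0 0 0 0 0 0.05;0 0 0 0 0 0 0.05;0 0 0 0 0 0 0.05'
```

```text
time: 8.72
position: [0.4852, 0.179, 0.1779]
ee_rot: [-0.002, 0.699, 0.715, -0.003]
force: [-0.9, -0.5, -0.4]
opening: 0.529
finger_force: 0.0
time: 8.97
position: [0.4888, 0.1767, 0.1831]
ee_rot: [0.001, 0.701, 0.713, 0.001]
force: [0.3, -0.7, -0.5]
opening: 0.53
finger_force: 0.0
```

```bash
python3 -m crank '0 -0.0015 -0.015 0 0 0 0.05;0 0 -0.025 0 0 0 0.05;0 0 -0.03 0 0 0 0.05;0 0 -0.025 0 0 0 0.05;0 0 -0.02 0 0 0 0.05;0 0 -0.012 0 0 0 0.05;0 0 -0.007 0 0 0 0.05;0 0 -0.003 0 0 0 0.05;0 0 0 0 0 0 0.05;0 0 0 0 0 0 0.05'; python3 -m crank '0 0 0 0 0 0 0.0;0 0 0 0 0 0 0.0;0 0 0 0 0 0 0.0;0 0 0 0 0 0 0.0;0 0 0 0 0 0 0.0;0 0 0 0 0 0 0.0;0 0 0 0 0 0 0.0;0 0 0 0 0 0 0.0' 40
```

```text
time: 9.8
position: [0.4891, 0.176, 0.0459]
ee_rot: [0.001, 0.701, 0.713, 0.001]
force: [0.9, -0.6, 0.6]
opening: 0.535
finger_force: 0.0
time: 10.47
position: [0.4879, 0.1758, 0.0445]
ee_rot: [0.0, 0.701, 0.713, 0.0]
force: [-0.7, 0.8, 0.3]
opening: 0.126
finger_force: 40.0
```

Gripped at 11.8 mm with 40 N. I'll lift, carry over the lid to above the rail and turn about -11° in all.

```bash
python3 -m crank '0 0 0.008 0 0 0 0;0 0 0.015 0 0 0 0;0 0 0.025 0 0 0 0;0 0 0.03 0 0 0 0;0 0 0.025 0 0 0 0;0 0 0.017 0 0 0 0;0 0 0.01 0 0 0 0;0 0 0 0 0 0 0;0 0 0 0 0 0 0'; python3 -m crank '-0.003 -0.018 0 0 0 -0.012 0;-0.006 -0.035 0 0 0 -0.02 0;-0.007 -0.04 0 0 0 -0.02 0;-0.007 -0.04 0 0 0 -0.02 0;-0.007 -0.04 0 0 0 -0.02 0;-0.007 -0.04 0 0 0 -0.02 0;-0.007 -0.04 0 0 0 -0.02 0;-0.007 -0.04 0 0 0 -0.02 0;-0.006 -0.04 0 0 0 -0.02 0;-0.005 -0.03 0 0 0 -0.01 0;-0.003 -0.022 0 0 0 -0.01 0'; python3 -m crank '0 0 0 0 0 0 0;0 0 0 0 0 0 0;0 0 0 0 0 0 0;0 0 0 0 0 0 0'
```

```text
time: 11.22
position: [0.4878, 0.1758, 0.1743]
ee_rot: [0.0, 0.701, 0.713, 0.0]
force: [-0.1, -0.4, -1.2]
opening: 0.126
finger_force: 40.0
time: 12.13
position: [0.4209, -0.2113, 0.172]
ee_rot: [-0.002, 0.767, 0.642, -0.001]
force: [0.3, 0.4, -1.5]
opening: 0.124
finger_force: 40.0
time: 12.47
position: [0.4228, -0.2078, 0.1736]
ee_rot: [-0.001, 0.765, 0.644, -0.0]
force: [-1.0, 0.2, -0.5]
opening: 0.124
finger_force: 40.0
```

```bash
python3 -m crank '0 -0.0025 -0.01 0 0 0 0;0 0 -0.018 0 0 0 0;0 0 -0.018 0 0 0 0;0 0 -0.013 0 0 0 0;0 0 -0.009 0 0 0 0;0 0 -0.005 0 0 0 0;0 0 0 0 0 0 0;0 0 0 0 0 0 0;0 0 0 0 0 0 0'
python3 - <<'E'
from h import *
a=snap('top','t3');b=snap('side','s3')
p=proj('side',(.423,-.21,.08));q=proj('top',(.423,-.21,.08));print(p,q)
c=lambda i,x,y,w,h:cv2.resize(i[y:y+h,x:x+w],(400,300),interpolation=cv2.INTER_CUBIC)
cv2.imwrite('pics/c3.png',np.hstack([c(a,380,210,80,60),c(b,310,60,120,90)])[:,:,::-1])
E
```

```text
time: 13.22
position: [0.4236, -0.2119, 0.1024]
ee_rot: [0.001, 0.766, 0.643, 0.0]
force: [0.0, -0.3, -0.5]
opening: 0.123
finger_force: 40.0
(np.float64(361.39552168632343), np.float64(101.98052328545263)) (np.float64(422.4615963971326), np.float64(256.40419286405734))
```

View pics/c3.png

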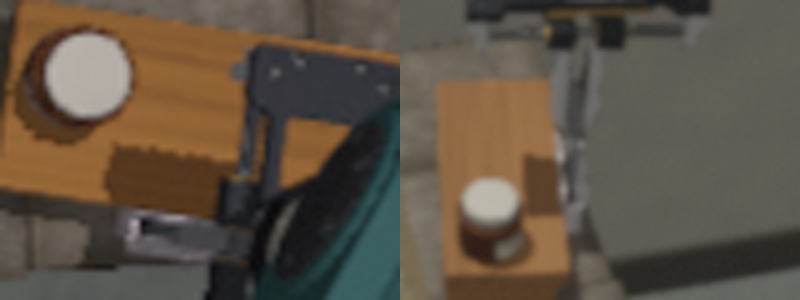

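The holder sits above the rail, aligned with it (+y end of the slot at about (150,235) in the left crop). I'll lower it gently while watching the forces.

```bash
python3 -m crank '0 0 -0.004 0 0 0 0;0 0 -0.004 0 0 0 0;0 0 -0.004 0 0 0 0;0 0 -0.004 0 0 0 0;0 0 -0.003 0 0 0 0;0 0 0 0 0 0 0;0 0 0 0 0 0 0'
```

```text
time: 13.9
position: [0.4227, -0.2115, 0.082]
ee_rot: [-0.0, 0.766, 0.643, -0.0]
force: [-0.4, 0.4, -0.3]
opening: 0.124
finger_force: 40.0
```

```bash
python3 -m crank '0 0 -0.003 0 0 0 0;0 0 -0.003 0 0 0 0;0 0 -0.003 0 0 0 0;0 0 -0.002 0 0 0 0;0 0 0 0 0 0 0;0 0 0 0 0 0 0;0 0 0 0 0 0 0'
```

```text
time: 14.48
position: [0.423, -0.2117, 0.0715]
ee_rot: [0.0, 0.766, 0.643, 0.0]
force: [1.0, -0.0, -0.5]
opening: 0.125
finger_force: 40.0
```

Inside the slot with no contact force. Now onto the spring.

```bash
python3 -m crank '0 0 -0.002 0 0 0 0;0 0 -0.002 0 0 0 0;0 0 -0.002 0 0 0 0;0 0 0 0 0 0 0;0 0 0 0 0 0 0;0 0 0 0 0 0 0'; python3 -m crank '0 0 -0.0015 0 0 0 0;0 0 -0.0015 0 0 0 0;0 0 0 0 0 0 0;0 0 0 0 0 0 0;0 0 0 0 0 0 0'
```

```text
time: 14.98
position: [0.4233, -0.2119, 0.066]
ee_rot: [0.001, 0.766, 0.643, 0.0]
force: [0.4, 0.7, 3.4]
opening: 0.126
finger_force: 40.0
time: 15.4
position: [0.4233, -0.2119, 0.0632]
ee_rot: [0.001, 0.766, 0.643, 0.0]
force: [-0.4, 0.4, 7.1]
opening: 0.122
finger_force: 40.0
```

```bash
python3 -m crank '0 0 -0.001 0 0 0 0;0 0 -0.001 0 0 0 0;0 0 0 0 0 0 0;0 0 0 0 0 0 0;0 0 0 0 0 0 0;0 0 0 0 0 0 0'
```

```text
time: 15.9
position: [0.4235, -0.212, 0.0624]
ee_rot: [0.001, 0.766, 0.643, 0.0]
force: [-2.3, 2.3, 12.0]
opening: 0.125
finger_force: 40.0
```

12 N is above the 8 N needed and motion has stopped, so the seat is bottomed. I'll hold, check the forces again and take a last look.

```bash
python3 -m crank '0 0 0 0 0 0 0;0 0 0 0 0 0 0;0 0 0 0 0 0 0;0 0 0 0 0 0 0;0 0 0 0 0 0 0;0 0 0 0 0 0 0;0 0 0 0 0 0 0;0 0 0 0 0 0 0'
python3 - <<'E'
from h import *
a=snap('top','t4');b=snap('side','s4')
c=lambda i,x,y,w,h:cv2.resize(i[y:y+h,x:x+w],(400,300),interpolation=cv2.INTER_CUBIC)
cv2.imwrite('pics/c4.png',np.hstack([c(a,240,150,240,180),c(b,300,50,160,120)])[:,:,::-1])
E
```

```text
time: 16.57
position: [0.4235, -0.212, 0.0624]
ee_rot: [0.001, 0.766, 0.643, 0.0]
force: [-2.5, 1.6, 12.2]
opening: 0.125
finger_force: 40.0
```

View pics/c4.png

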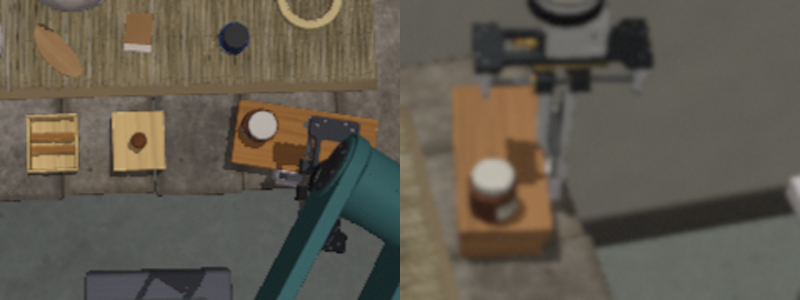

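The lid is upright at (138,140), between the empty box and the step. The jars have not moved, and the holder is down in the rail under the gripper. The force is steady at 12 N, so I'm handing in.

```bash
python3 -c "from workcell import robot; print(robot.sign_off())"
```

```text
the job is handed in; nothing more can be done
None
```

I handed the job in at about 16.7 s with the lid standing upright on the bench clear of the box and the holder still gripped at 40 N and pressed into the rail at a steady 12 N; the sign-off returned no verdict.

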